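Lean the washed board against the grinding slab to dry

ROBOT

A 7-joint arm with a two-finger parallel gripper is mounted at the origin on the work surface. World frame = base frame: x ahead of the robot, y to its left, z up, the work surface at z = 0. Lengths are in m, angles in degrees, forces in N, time in s.
With the tool pointing down it reaches from about 0.425 to 0.875 m from the base axis. Payload 4.7 kg.
Tool frame: the origin (TCP) lies midway between the tips of the shut fingers; the grasp point (between the pads) lies 19 mm behind it; z points along the fingers, y is the line along which they close (so a half turn about z gives the same grasp; the last joint's range is limited). The gripper opens to 87 mm and grips with 3 to 60 N. Pads are 19 mm wide; open, the fingers measure 117 mm over their backs; the gripper's body (75 mm by 190 mm) begins 51 mm behind the grasp point.
Start: joints at [74.49, 18.392, -4.016, 83.108, 1.295, 78.541, -3.26], TCP at [0.183, -0.624, 0.183] pointing down, gripper open.
Joint ranges: [-163.93, 163.93], [-17.29, 119.83], [-79.2, 71.16], [3.27, 140.29], [-89.18, 269.18], [5.43, 117.66], [-154.24, 154.24]. Speed limits (degrees/s): [147.25, 147.25, 180, 180, 180, 180, 180].

INTERFACE

Orientations are given as [roll, pitch, yaw] about the fixed x, y, z axes, in that order (R = Rz(yaw) Ry(pitch) Rx(roll)).
In Python, from cell import env, viewer, boxes_of, masks_of gives the robot as it stands. The module is installed in compiled form; this text tells all that it offers.
- The arm moves only by the tool apply_moves, never from a script. Its argument "moves" is a list of rows, each a list of 7 numbers: the shift along the tool's x, y, z scaled (see below), then the turn, a rotation vector about the tool's x, y, z scaled (see below), then the opening, from 0 (shut) to 1 (fully open). A call has 1 to 20 rows; each row is the pose to reach, as a shift and turn from the pose commanded when the call began, along the tool's axes at that moment; what a row does not reach only later rows make up. The controller multiplies each number of a shift by 0.2 m and each number of a turn by 1.5 rad. A row lasts 1/10 s, in which the tool goes at most 50 mm and 8.59 degrees, less where a joint would pass 70% of its speed; a pose out of reach is approached as far as the arm can. A call with a number of a shift or a turn outside -1 to 1 is refused whole. A call with a gripper value outside its range is refused whole. The fingers move at their own pace and stop on an object; "grip_force" is the grip in N (left out, the last holds). Time passes only in rows, so rows that repeat a pose let the fingers close. It gives the time, the measured TCP pose, the force, the opening and the grip force at its end, in the units of the state.
- env.get_obs(): the state, without advancing time (a new reading comes with each control period).
- viewer.read_camera(name): name is "scene" or "top"; returns the picture (480x640x3 uint8, red, green, blue); there is no depth.
- viewer.get_calibration(name): a dict with "fov_y" (degrees; the focal length in pixels is half the picture's height over the tangent of half this angle, whatever the lens; pixels are square), "cx", "cy" (the principal point, pixels), "position" and "orientation" of the camera in the world. Camera axes: x right, y up, looking along -z (the intrinsics and any distortion apply to the point x, -y, -z); pixel columns grow to the right and rows downward; lengths in m; the calibration is good to about 2 mm. A picture is of the moment at which its call begins. get_calibration takes no time and is no camera call.
- env.sign_off(): hands the job in; it is judged then, once.
Trained networks look in the newest picture that a camera, given by its name, has taken for a name from the list of things; names that differ only in an ending like _2 or _b are one class to them, and where a whole thing is asked for, a point or a joint stands for the part that bears it (a point fixed in the world has none). Each returns a list of dicts, best first, with "conf" (0 to 1); they miss things now and then, are a little off and sometimes report something else, mostly with a low value. They report only what shows in the picture. A call takes as long as a camera call. They do not tell look-alikes from the thing itself.
- boxes_of(camera, target): "location" ([column, row] in pixels, amid what is visible of it).
- masks_of(camera, target): "pixels" (480x640 bool, what is visible of it) and "location" ([column, row] in pixels, amid what is visible of it).
The state is a dict: "time_s": time; "qpos": joint angles; "joint_velocities": joint speeds; "effort": joint torques, N m; "tool_pos": TCP position; "tool_rot": TCP orientation; "force": force on the tool from outside, world axes, zero at the start; "wrist_torque": the same for the moment, N m; "grip_width": finger opening in m; "grasp_force": force on a finger pad.
Only numpy, scipy, OpenCV 4.12 (cv2) and the standard library are available. Lean on these libraries where they do the work, as an engineer would, in place of code of your own. Each camera call takes 0.05 s, during which the arm holds its last target. There are 200 camera calls.

TASK

Take the rectangular wooden board out of the wire rack and lean it, standing on its short edge, against the long side of the stone grinding slab that faces away from the robot: foot on the platform, upper part slanting back onto the stone's top edge, square to that side and about at its middle, neither upright nor nearly flat. Let go of it there. Leave the round board where it is.

Things in the scene. Friction and masses are not known exactly. Their poses are not given: they have to be found in the camera images.
- board: Rectangular wooden board 185 mm high, 140 wide, 15 thick, 0.27 kg. Origin: middle of its lower short edge; z up the board, y along its width, x normal to its faces. Starts upright (within 4 degrees) in one of two slots, 100 mm apart in x, of a fixed wire rack, 20 mm above the platform; pegs beside it reach 88 mm above the platform. Lifts straight out.
- round_board: Round wooden board, 170 mm across, 15 thick, on edge in the rack's other slot, parallel to the rectangular one, its top 181 mm above the platform. Origin: its lowest point; x is the normal of its faces. Stays there.
- stone: Fixed dark granite grinding slab: 170 mm in x, 280 in y (long sides), 90 high. Origin: centre of its underside, on the platform (z = 0). z up; x points away from the robot (within 15 degrees), so the long side facing away is its face at x = +85 mm. A fixed stone roller, 52 mm thick, 220 long, lies on top along y at x = -45 mm; its top is 142 mm above the platform.
Mind the look-alikes: they are no part of the job. What is shaped like the board but blue is not meant.

How it is judged:
By the outcome, as a careful person would: the job done as asked, in the order asked, and still so for the second after the job is handed in, with the robot touching nothing.
It also fails if it takes over 38 s, if anything falls off the work surface, if the arm or the gripper's body presses on something with over 40 N, if the wrist force passes 120 N, or if a joint passes its speed limit or range.

## Working session

There is one attempt and no reset: what is moved stays moved. The work goes in short steps, Python scripts to look and compute and a tool call to move; the robot and the scene stay as the last step left them, time stands still between calls to the robot, and variables do not carry over. Pictures are saved under pics/ and viewed, at most 10 in all, crops included, and the job is handed in when it is done.

Besides the shell and the picture viewer there is one more tool, called after "Emit:" by a JSON object that holds its "op" and its "data", one argument or row to a line. apply_moves: Moves the arm, as the interface text tells. Shifts and turns lie within -1 to 1; 1 stands for 0.2 m of shift or 1.5 rad of turn. Its arguments: {"type":"object","properties":{"moves":{"type":"array","items":{"type":"array","items":{"type":"number","minimum":-1,"maximum":1}}},"grip_force":{"type":"number"}},"required":["moves"]}

```bash
mkdir -p pics
python3 - <<'E'
from cell import env, viewer, boxes_of, masks_of
import cv2
for n in ("scene","top"):
    im=viewer.read_camera(n); cv2.imwrite(f"pics/{n}0.png",im[:,:,::-1])
    print(n,viewer.get_calibration(n))
    for t in ("board","round_board","stone"):
        print(t,[(round(d["conf"],2),d["location"],int(d["pixels"].sum())) for d in masks_of(n,t)])
print(env.get_obs())
E
```

```text
scene {'fov_y': 53.64718138484919, 'cx': 325.0631512213193, 'cy': 246.9780404051065, 'position': array([0.8693842 , 0.38969761, 0.68191257]), 'orientation': array([ 45.98141959,  -0.55811578, 142.04070741])}
board [(0.87, [224.1, 145.5], 2887), (0.82, [343.9, 220.0], 3738), (0.73, [302.7, 142.4], 3933), (0.69, [261.8, 183.4], 2604)]
round_board [(0.64, [216.2, 206.0], 1788)]
stone [(0.61, [440.2, 343.6], 23515)]
top {'fov_y': 49.40549355489912, 'cx': 314.7464186950568, 'cy': 243.47135024941966, 'position': array([ 0.35839777, -0.11107396,  1.04436651]), 'orientation': array([  5.70084166,   0.76781752, -89.02885678])}
board [(0.89, [423.8, 217.9], 2198), (0.84, [512.2, 229.0], 3660), (0.77, [327.7, 259.9], 1070), (0.74, [471.2, 317.7], 2237)]
round_board [(0.91, [429.2, 168.6], 2547)]
stone [(0.84, [182.3, 240.8], 14271)]
{'time_s': 0.4, 'qpos': array([74.48917401, 18.39849638, -4.01451606, 83.11768931,  1.29569687,
       78.54083249, -3.25830731]), 'joint_velocities': array([ 0.0162998 , -0.18671314, -0.00339813, -0.12283775,  0.03471388,
       -0.10783636,  0.03892883]), 'effort': array([-6.06477461e-04, -4.90457046e+01, -4.02524639e-01, -3.12291920e+01,
       -6.37807860e-02,  3.63948592e-02,  8.18008129e-05]), 'tool_pos': array([ 0.18256244, -0.62375997,  0.18322281]), 'tool_rot': array([-1.79988163e+02,  4.34575312e-03,  1.63201753e+01]), 'force': array([ 0.56102869,  0.27615251, -0.42687811]), 'wrist_torque': array([ 0.0242414 , -0.08090391,  0.03083041]), 'grasp_force': 0.0, 'grip_width': 0.08678144430254589}
```

View pics/scene0.png

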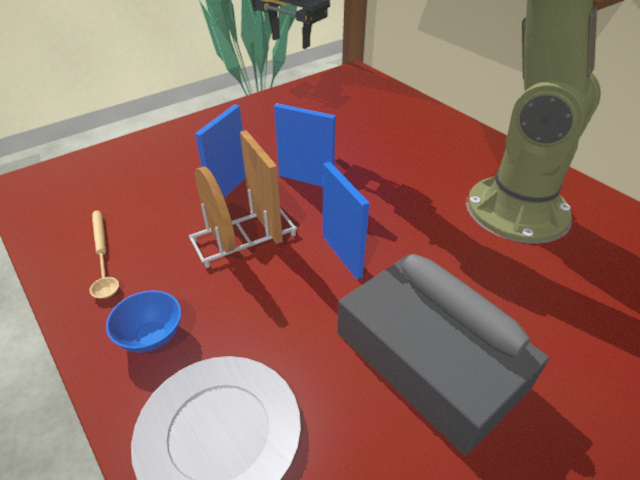

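View pics/top0.png

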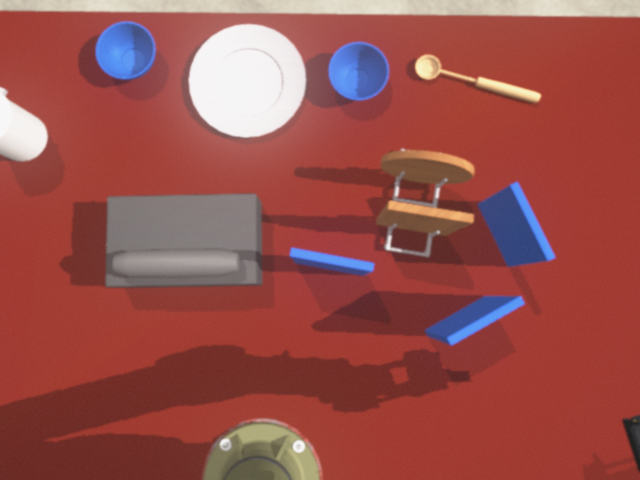

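The rectangular board is the near wooden one, at scene (262,185) and top (424,217). The round board sits in the far slot at top (429,168). The stone is at top (182,241), and its far side faces the plate. Next I'll fit the poses by silhouette.

```bash
cat > h.py <<'E'
import numpy as np, cv2
from scipy.spatial.transform import Rotation as R
from scipy.optimize import minimize
from cell import env, viewer, boxes_of, masks_of
def proj(n,P):
    c=viewer.get_calibration(n); f=240/np.tan(np.radians(c["fov_y"]/2))
    p=(np.asarray(P)-c["position"])@R.from_euler("xyz",c["orientation"],degrees=True).as_matrix()
    return np.c_[c["cx"]-f*p[:,0]/p[:,2], c["cy"]+f*p[:,1]/p[:,2]]
def box(lo,hi): return np.array(np.meshgrid(*zip(lo,hi))).reshape(3,-1).T
BOARD=[box([-.0075,-.07,0],[.0075,.07,.185])]
a=np.linspace(0,2*np.pi,16,endpoint=False)
STONE=[box([-.085,-.14,0],[.085,.14,.09]),
  np.array([[-.045+.026*np.cos(t),y,.116+.026*np.sin(t)] for t in a for y in(-.11,.11)])]
def sil(n,hulls,p,S=4):   # p: x,y,z,roll,pitch,yaw(deg)
    M=R.from_euler("xyz",p[3:],degrees=True).as_matrix(); m=np.zeros((480*S,640*S),np.uint8)
    for h in hulls:
        q=proj(n,h@M.T+p[:3]); q=((q+.5)*S-.5)
        cv2.fillConvexPoly(m,cv2.convexHull(np.round(q).astype(np.int32)),255)
    return cv2.resize(m,(640,480),interpolation=cv2.INTER_AREA)/255.
def fit(masks,hulls,p0,free,w0):  # masks {cam:bool}
    p0=np.array(p0,float)
    def cost(v):
        p=p0.copy(); p[free]=v; c=0
        for n,m in masks.items():
            s=sil(n,hulls,p); c+=np.abs(s-m).sum()/m.sum()
        return c/len(masks)
    v=p0[free]; S=np.vstack([v]+[v+np.eye(len(v))[i]*w0[i] for i in range(len(v))])
    r=minimize(cost,v,method="Nelder-Mead",options=dict(initial_simplex=S,maxiter=300,xatol=1e-5,fatol=1e-5))
    p=p0.copy(); p[free]=r.x; return p,r.fun
def near(n,t,loc):
    return min(masks_of(n,t),key=lambda d:np.hypot(*(np.array(d["location"])-loc)))["pixels"]
E
cat > fit.py <<'E'
from h import *
im={n:viewer.read_camera(n) for n in("scene","top")}
st={"scene":near("scene","stone",(440,343)),"top":near("top","stone",(182,240))}
bd={"scene":near("scene","board",(262,183)),"top":near("top","board",(424,218))}
out={}
for nm,m,h,p0 in(("stone",st,STONE,[.4,.15,0,0,0,0]),("board",bd,BOARD,[.42,-.3,.02,0,0,0])):
    for cams in(("scene","top"),("top",),("scene",)):
        mm={c:m[c] for c in cams}
        p,c=fit(mm,h,p0,[0,1,5],[.03,.03,8])
        if len(cams)==2:
            out[nm]=p
        print(nm,cams,np.round(p,4),round(c,3))
    fr,w=([0,1,2,5],[.01,.01,.02,3]) if nm=="stone" else ([0,1,2,3,4,5],[.01,.01,.01,3,3,3])
    p,c=fit(m,h,out[nm],fr,w); print(nm,"free",np.round(p,4),round(c,3)); out[nm]=p
vis=[]
for n in im:
    v=im[n][:,:,::-1].copy()
    for nm,h in(("stone",STONE),("board",BOARD)):
        cs,_=cv2.findContours((sil(n,h,out[nm])>.5).astype(np.uint8),0,1)
        cv2.drawContours(v,cs,-1,(0,255,255),1)
    vis.append(v[90:480,90:560] if n=="scene" else v[90:480,60:560])
H=390; cv2.imwrite("pics/ov.png",cv2.resize(np.hstack(vis),(800,int(390*800/970))))
E
python3 fit.py
```

```text
stone ('scene', 'top') [0.4568 0.1525 0.     0.     0.     2.0643] 0.03
stone ('top',) [0.4571 0.1508 0.     0.     0.     1.9961] 0.018
stone ('scene',) [0.4556 0.1538 0.     0.     0.     1.8709] 0.034
stone free [ 0.4566  0.1527 -0.0028  0.      0.      1.8755] 0.028
board ('scene', 'top') [ 3.09700e-01 -1.63800e-01  2.00000e-02  0.00000e+00  0.00000e+00
 -4.55073e+01] 1.356
board ('top',) [ 0.3821 -0.1734  0.02    0.      0.     13.4812] 1.386
board ('scene',) [ 0.4939 -0.4581  0.02    0.      0.      9.9661] 0.403
board free [ 3.1450e-01 -1.6050e-01  1.3000e-02 -4.3240e-01 -3.9300e-02 -4.5492e+01] 1.352
```

```bash
sed -i 's/\[.42,-.3,.02,0,0,0\]/[.5,-.3,.02,0,0,0]/; s/\[.03,.03,8\]/[.015,.015,4]/' fit.py; python3 fit.py
```

```text
stone ('scene', 'top') [0.4564 0.1525 0.     0.     0.     1.6661] 0.029
stone ('top',) [0.4567 0.1502 0.     0.     0.     1.5169] 0.025
stone ('scene',) [0.4559 0.154  0.     0.     0.     2.1305] 0.027
stone free [ 0.456   0.1525 -0.0026  0.      0.      1.7812] 0.027
board ('scene', 'top') [ 0.4974 -0.2832  0.02    0.      0.     -8.8293] 0.085
board ('top',) [ 0.4976 -0.2843  0.02    0.      0.     -8.1237] 0.045
board ('scene',) [ 0.4971 -0.283   0.02    0.      0.     -9.6025] 0.106
board free [ 0.4974 -0.2832  0.02    0.0343  0.0096 -8.8322] 0.084
```

View pics/ov.png

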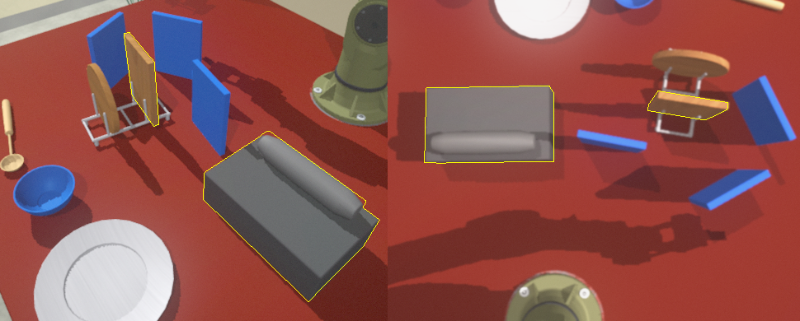

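The overlay fits both objects: board outline at the near wooden board, stone outline tight. Next: the board's tilt, plus the first move.

```bash
cat >> h.py <<'E'
def go(pos,Rm,o=None,chain=None):
    """scaled row to reach a TCP pose from the present one"""
    o=o or env.get_obs(); R0=R.from_euler("xyz",o["tool_rot"],degrees=True)
    d=R0.inv().apply(np.array(pos)-o["tool_pos"])/.2; r=(R0.inv()*Rm).as_rotvec()/1.5
    return np.round(np.r_[d,r],3)
down=lambda yaw:R.from_euler("xyz",[180,0,yaw],degrees=True)
E
python3 - <<'E'
from h import *
for n in("scene","top"): viewer.read_camera(n)
bd={"scene":near("scene","board",(262,183)),"top":near("top","board",(424,218))}
for pit in(-3,0,3):
    p,c=fit(bd,BOARD,[.4974-.1*np.sin(np.radians(pit)),-.2832,.02,0,pit,-8.8],[0,1,4,5],[.004,.004,1.5,2])
    print(np.round(p,4),round(c,4), R.from_euler("xyz",p[3:],degrees=True).apply([0,0,.16])+p[:3])
o=env.get_obs()
print(go([.34,-.45,.30],down(81.2)), o["time_s"])
E
```

```text
[ 0.4989 -0.2831  0.02    0.     -0.6297 -8.6447] 0.0935 [ 0.49713901 -0.28286579  0.17999034]
[ 0.4986 -0.2832  0.02    0.     -0.496  -8.8419] 0.0945 [ 0.49726791 -0.28294926  0.179994  ]
[ 0.496  -0.2846  0.02    0.      0.2064 -8.5339] 0.1014 [ 0.49661415 -0.2847254   0.17999896]
[ 0.999 -0.613 -0.583  0.     0.    -0.755] 1.2
```

Emit:
{"op": "apply_moves", "data": {
  "moves": [
    [0.3, -0.2, -0.58, 0, 0, 0, 1],
    [1, -0.61, -0.58, 0, 0, -0.755, 1],
    [1, -0.61, -0.58, 0, 0, -0.755, 1],
    [1, -0.61, -0.58, 0, 0, -0.755, 1],
    [1, -0.61, -0.58, 0, 0, -0.755, 1],
    [1, -0.61, -0.58, 0, 0, -0.755, 1],
    [1, -0.61, -0.58, 0, 0, -0.755, 1],
    [1, -0.61, -0.58, 0, 0, -0.755, 1],
    [1, -0.61, -0.58, 0, 0, -0.755, 1],
    [1, -0.61, -0.58, 0, 0, -0.755, 1],
    [1, -0.61, -0.58, 0, 0, -0.755, 1],
    [1, -0.61, -0.58, 0, 0, -0.755, 1],
    [1, -0.61, -0.58, 0, 0, -0.755, 1]
  ]
}}

```text
time_s: 2.5
tool_pos: [0.3402, -0.4506, 0.2994]
tool_rot: [180.0, 0.0, 81.2]
force: [0.4, -0.2, 1.4]
grip_width: 0.0867
grasp_force: 0.0
```

```bash
python3 -c "
from h import *
o=env.get_obs();print(o['tool_rot'],o['qpos']);print(go([.497,-.283,.26],down(81.2)),go([.497,-.283,.161],down(81.2)))"
```

```text
[1.79998801e+02 6.70782919e-03 8.11501610e+01] [ 65.42500202   6.98462079 -16.87296844  84.00576829   2.02722841
  89.30272822  39.79587457]
[ 0.949  0.646  0.197  0.     0.    -0.001] [ 0.949  0.646  0.692  0.     0.    -0.001]
```

Emit:
{"op": "apply_moves", "data": {
  "moves": [
    [0.949, 0.646, 0.2, 0, 0, 0, 1],
    [0.949, 0.646, 0.2, 0, 0, 0, 1],
    [0.949, 0.646, 0.2, 0, 0, 0, 1],
    [0.949, 0.646, 0.2, 0, 0, 0, 1],
    [0.949, 0.646, 0.2, 0, 0, 0, 1],
    [0.949, 0.646, 0.2, 0, 0, 0, 1],
    [0.949, 0.646, 0.3, 0, 0, 0, 1],
    [0.949, 0.646, 0.4, 0, 0, 0, 1],
    [0.949, 0.646, 0.5, 0, 0, 0, 1],
    [0.949, 0.646, 0.6, 0, 0, 0, 1],
    [0.949, 0.646, 0.69, 0, 0, 0, 1],
    [0.949, 0.646, 0.69, 0, 0, 0, 1],
    [0.949, 0.646, 0.69, 0, 0, 0, 1]
  ]
}}

```text
time_s: 3.8
tool_pos: [0.4967, -0.2835, 0.1617]
tool_rot: [-180.0, 0.0, 81.1]
force: [-0.0, 0.6, 0.8]
grip_width: 0.0871
grasp_force: 0.0
```

Emit:
{"op": "apply_moves", "data": {
  "moves": [
    [0, 0, 0, 0, 0, 0, 0],
    [0, 0, 0, 0, 0, 0, 0],
    [0, 0, 0, 0, 0, 0, 0],
    [0, 0, 0, 0, 0, 0, 0],
    [0, 0, 0, 0, 0, 0, 0],
    [0, 0, 0, 0, 0, 0, 0],
    [0, 0, 0, 0, 0, 0, 0],
    [0, 0, 0, 0, 0, 0, 0],
    [0, 0, 0, 0, 0, 0, 0],
    [0, 0, 0, 0, 0, 0, 0]
  ],
  "grip_force": 30
}}

```text
time_s: 4.8
tool_pos: [0.4969, -0.2827, 0.1613]
tool_rot: [-180.0, 0.0, 81.2]
force: [-0.9, 0.6, -0.4]
grip_width: 0.0148
grasp_force: 0.7
```

Run:
```python
from h import *
o=env.get_obs();print(o['tool_pos'],o['tool_rot'],o['force'],o['grip_width'],o['time_s'])
v=[viewer.read_camera(n)[90:330,s:s+330,::-1] for n,s in(("scene",120),("top",280))]
cv2.imwrite("pics/grasp.png",np.hstack(v))
```

```text
[ 0.49694836 -0.28270088  0.16132978] [-1.79995423e+02  3.28300063e-03  8.12093869e+01] [-0.93083578  0.57952462 -0.3736605 ] 0.014797108608885395 4.8
```

View pics/grasp.png

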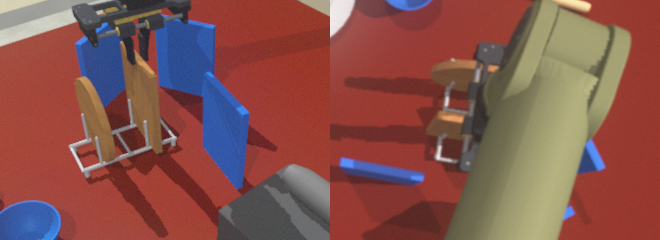

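The fingers are closed on the board at 15 mm, clear of the round board and the blue ones. Lifting.

Emit:
{"op": "apply_moves", "data": {
  "moves": [
    [0, 0, 0, 0, 0, 0, 0],
    [0, 0, 0, 0, 0, 0, 0],
    [0, 0, 0, 0, 0, 0, 0],
    [0, 0, -0.1, 0, 0, 0, 0],
    [0, 0, -0.2, 0, 0, 0, 0],
    [0, 0, -0.3, 0, 0, 0, 0],
    [0, 0, -0.4, 0, 0, 0, 0],
    [0, 0, -0.5, 0, 0, 0, 0],
    [0, 0, -0.6, 0, 0, 0, 0],
    [0, 0, -0.7, 0, 0, 0, 0],
    [0, 0, -0.8, 0, 0, 0, 0],
    [0, 0, -0.9, 0, 0, 0, 0],
    [0, 0, -1, 0, 0, 0, 0],
    [0, 0, -1, 0, 0, 0, 0],
    [0, 0, -1, 0, 0, 0, 0]
  ]
}}

```text
time_s: 6.4
tool_pos: [0.4969, -0.2826, 0.3605]
tool_rot: [-180.0, -0.0, 81.2]
force: [0.1, 0.2, -3.1]
grip_width: 0.0143
grasp_force: 30.0
```

Run:
```python
from h import *
o=env.get_obs();print(o['tool_pos'],o['tool_rot'],o['force'],o['grip_width'],o['grasp_force'],o['time_s'])
# board in tool frame: fit now
T=R.from_euler("xyz",o['tool_rot'],degrees=True)
im=viewer.read_camera("scene"); ms=masks_of("scene","board")
for d in ms: print(d["conf"],d["location"],d["pixels"].sum(),im[d["pixels"]].mean(0).round())
cv2.imwrite("pics/lift.png",im[:300,100:500,::-1])
```

```text
[ 0.49691512 -0.28260774  0.36052943] [-1.79965074e+02 -1.58178022e-02  8.12137881e+01] [ 0.10480057  0.21933742 -3.06634281] 0.014307954937806358 29.997786283493042 6.4
0.98 [223.8, 147.7] 2933 [ 56.  81. 147.]
0.73 [300.0, 143.1] 4030 [ 51.  83. 155.]
0.59 [255.3, 91.5] 4016 [138. 103.  69.]
0.59 [345.4, 220.2] 3700 [ 55.  93. 173.]
```

View pics/lift.png

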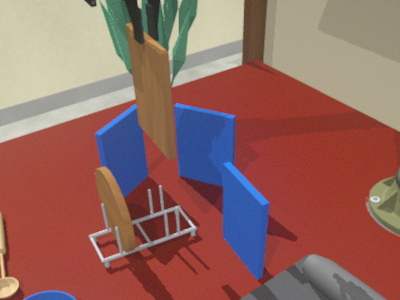

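The board hangs straight in the grip and the rack still holds the round board. Now compute the placing poses.

```bash
cat >> h.py <<'E'
SP=np.array([.4562,.1525,0]); SY=1.8
def lean(th,gap=0,up=0,L=.1413):
    """TCP pose with the board leaning th deg; gap: m off the stone along its x; up: m above contact"""
    t=np.radians(th); u=np.array([-np.sin(t),0,np.cos(t)]); n=np.array([np.cos(t),0,np.sin(t)])
    o=np.array([.085+.09*np.tan(t)+gap,0,up])+.0075*n
    S=R.from_euler("z",SY,degrees=True); z=-u; y=n; x=np.cross(y,z)
    return SP+S.apply(o+L*u), S*R.from_matrix(np.c_[x,y,z])
E
python3 - <<'E'
from h import *
o=env.get_obs()
print(go([.53,-.09,.36],down(88),o))
p,r=lean(20,.02,.12); print(p,r.as_euler("xyz",degrees=True))
E
```

```text
[ 0.977  0.019 -0.001 -0.002 -0.001 -0.079]
[0.55262996 0.15553043 0.25534372] [160.    0.   91.8]
```

Emit:
{"op": "apply_moves", "data": {
  "moves": [
    [0.15, 0, 0, 0, 0, 0, 0],
    [0.3, 0.005, 0, 0, 0, -0.02, 0],
    [0.45, 0.01, 0, 0, 0, -0.04, 0],
    [0.6, 0.015, 0, 0, 0, -0.06, 0],
    [0.75, 0.02, 0, 0, 0, -0.08, 0],
    [0.9, 0.02, 0, 0, 0, -0.08, 0],
    [0.98, 0.02, 0, 0, 0, -0.08, 0],
    [0.98, 0.02, 0, 0, 0, -0.08, 0],
    [0.98, 0.02, 0, 0, 0, -0.08, 0]
  ]
}}

```text
time_s: 7.4
tool_pos: [0.5309, -0.0894, 0.3614]
tool_rot: [180.0, 0.1, 88.2]
force: [-0.5, -1.0, -2.1]
grip_width: 0.0141
grasp_force: 30.0
```

Run:
```python
from h import *
print(go([.55,.1,.36],down(91.8)))
```

```text
[ 0.95   0.065  0.006 -0.     0.001 -0.042]
```

Emit:
{"op": "apply_moves", "data": {
  "moves": [
    [0.15, 0.01, 0, 0, 0, 0, 0],
    [0.3, 0.02, 0, 0, 0, -0.02, 0],
    [0.45, 0.03, 0, 0, 0, -0.03, 0],
    [0.6, 0.04, 0, 0, 0, -0.04, 0],
    [0.75, 0.05, 0, 0, 0, -0.04, 0],
    [0.9, 0.06, 0, 0, 0, -0.04, 0],
    [0.95, 0.065, 0, 0, 0, -0.042, 0],
    [0.95, 0.065, 0, 0, 0, -0.042, 0],
    [0.95, 0.065, 0, 0, 0, -0.042, 0]
  ]
}}

```text
time_s: 8.3
tool_pos: [0.5507, 0.0973, 0.361]
tool_rot: [-180.0, 0.1, 91.5]
force: [0.7, -1.0, -1.8]
grip_width: 0.0144
grasp_force: 30.0
```

Run:
```python
from h import *
print(go(*lean(20,.02,.12)))
```

```text
[ 0.292  0.018  0.528 -0.233  0.002 -0.003]
```

Emit:
{"op": "apply_moves", "data": {
  "moves": [
    [0.1, 0.018, 0, -0.07, 0, 0, 0],
    [0.2, 0.018, 0, -0.14, 0, 0, 0],
    [0.29, 0.018, 0.05, -0.2, 0, 0, 0],
    [0.292, 0.018, 0.15, -0.233, 0.002, -0.003, 0],
    [0.292, 0.018, 0.3, -0.233, 0.002, -0.003, 0],
    [0.292, 0.018, 0.45, -0.233, 0.002, -0.003, 0],
    [0.292, 0.018, 0.528, -0.233, 0.002, -0.003, 0],
    [0.292, 0.018, 0.528, -0.233, 0.002, -0.003, 0],
    [0.292, 0.018, 0.528, -0.233, 0.002, -0.003, 0],
    [0.292, 0.018, 0.528, -0.233, 0.002, -0.003, 0]
  ]
}}

```text
time_s: 9.3
tool_pos: [0.5532, 0.1576, 0.2575]
tool_rot: [159.8, -0.1, 91.9]
force: [0.6, 0.5, -1.9]
grip_width: 0.0143
grasp_force: 30.0
```

```bash
cat > look.py <<'E'
import sys
from h import *
up=float(sys.argv[1]); gap=float(sys.argv[2])
o=env.get_obs();print(o['tool_pos'],o['tool_rot'],o['force'],o['time_s'])
T=R.from_euler("xyz",o['tool_rot'],degrees=True)
B=R.from_matrix(np.c_[T.as_matrix()[:,1],-T.as_matrix()[:,0],-T.as_matrix()[:,2]])
b0=np.array(o['tool_pos'])-B.apply([0,0,.1413]); p0=np.r_[b0,B.as_euler("xyz",degrees=True)]
print("expected board",np.round(p0,4))
v=[]
for n in("scene","top"):
    im=viewer.read_camera(n)
    q=proj(n,[b0+B.apply([0,0,.09])])[0]
    for d in masks_of(n,"board"):
        c=im[d["pixels"]].mean(0)
        if c[0]>c[2]:
            print(n,np.round(d["location"]),q.round(),int(d["pixels"].sum()),d["conf"])
            if n=="scene":
                for fr,w in(([0,1,3],[.004,.004,2]),([1,2,3],[.004,.004,2])):
                    p,cc=fit({n:d["pixels"]},BOARD,p0,fr,w);print("fit",np.round(p,4),round(cc,3))
    w=im[:,:,::-1].copy()
    for h,pp,col in((BOARD,p0,(0,255,255)),(STONE,np.r_[SP,0,0,SY],(0,255,0))):
        cs,_=cv2.findContours((sil(n,h,pp)>.5).astype(np.uint8),0,1); cv2.drawContours(w,cs,-1,col,1)
    v.append(w[100:480,260:640] if n=="scene" else w[60:440,20:400])
cv2.imwrite(f"pics/look{sys.argv[3]}.png",np.hstack(v))
print("next row",go(*lean(20,gap,up)))
E
python3 look.py 0.004 0.006 1
```

```text
[0.55322328 0.15758917 0.25747162] [ 1.59842112e+02 -1.28733868e-01  9.18935975e+01] [ 0.59597882  0.54286798 -1.9134178 ] 9.3Traceback (most recent call last):
  File "look.py", line 6, in <module>
    B=R.from_matrix(np.c_[T.as_matrix()[:,1],-T.as_matrix()[:,0],-T.as_matrix()[:,2]])
  File "scipy/spatial/transform/_rotation.pyx", line 1143, in scipy.spatial.transform._rotation.Rotation.from_matrix
ValueError: Non-positive determinant (left-handed or null coordinate frame) in rotation matrix 0: [[ 0.93825951  0.03304341 -0.34435043]
 [ 0.03024561 -0.99945139 -0.01349511]
 [ 0.34460744 -0.00224683  0.93874419]].
```

```bash
sed -i 's/,-T.as_matrix()\[:,0\],-T/,T.as_matrix()[:,0],-T/' look.py; python3 look.py 0.004 0.006 1
```

```text
[0.55322328 0.15758917 0.25747162] [ 1.59842112e+02 -1.28733868e-01  9.18935975e+01] [ 0.59597882  0.54286798 -1.9134178 ] 9.3
expected board [  0.6019   0.1595   0.1248   0.1371 -20.1578   1.8463]
scene [402. 314.] [396. 316.] 13863 0.73
fit [  0.6018   0.1597   0.1248   0.2504 -20.1578   1.8463] 0.043
fit [  0.6019   0.1597   0.1237   0.1398 -20.1578   1.8463] 0.04
top [178. 162.] [160. 163.] 1097 0.96
next row [-0.015 -0.268  0.527  0.001 -0.002  0.001]
```

View pics/look1.png

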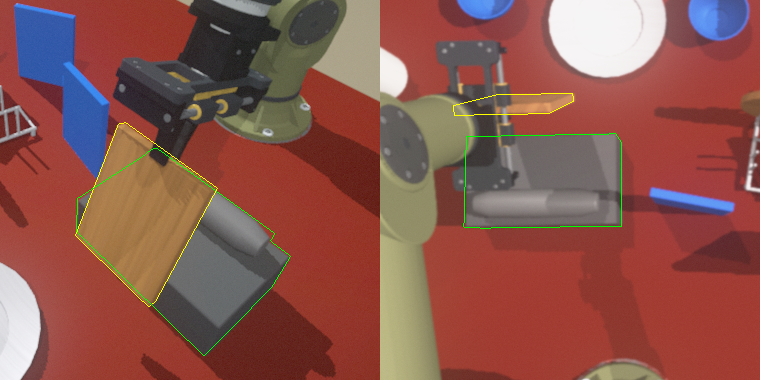

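The picture shows the held board on its expected outline, square to the stone and centred on its far side, with the plate clear of the foot area. Lowering.

Emit:
{"op": "apply_moves", "data": {
  "moves": [
    [-0.002, -0.027, 0.053, 0, 0, 0, 0],
    [-0.004, -0.054, 0.105, 0, 0, 0, 0],
    [-0.006, -0.08, 0.158, 0, 0, 0, 0],
    [-0.008, -0.107, 0.21, 0, 0, 0, 0],
    [-0.01, -0.134, 0.264, 0, 0, 0, 0],
    [-0.012, -0.161, 0.316, 0, 0, 0, 0],
    [-0.013, -0.188, 0.369, 0, 0, 0, 0],
    [-0.014, -0.214, 0.42, 0, 0, 0, 0],
    [-0.015, -0.241, 0.474, 0, 0, 0, 0],
    [-0.015, -0.255, 0.5, 0, 0, 0, 0],
    [-0.015, -0.268, 0.527, 0, 0, 0, 0],
    [-0.015, -0.268, 0.527, 0, 0, 0, 0],
    [-0.015, -0.268, 0.527, 0, 0, 0, 0]
  ]
}}

```text
time_s: 10.8
tool_pos: [0.5383, 0.1552, 0.1386]
tool_rot: [159.9, -0.1, 92.0]
force: [-0.2, 0.8, -2.3]
grip_width: 0.0146
grasp_force: 30.0
```

Run:
```python
from h import *
o=env.get_obs();print(o['force'],o['tool_rot'])
for up,gap in((0,.006),(-.002,.006),(0,.002),(-.001,-.001)): print(up,gap,go(*lean(20,gap,up),o))
```

```text
[-0.21884781  0.76294467 -2.29522565] [ 1.59940456e+02 -1.30313471e-01  9.19771909e+01]
0 0.006 [-0.001 -0.004  0.016  0.001 -0.002  0.001]
-0.002 0.006 [-0.001 -0.007  0.026  0.001 -0.002  0.001]
0 0.002 [-0.    -0.023  0.009  0.001 -0.002  0.001]
-0.001 -0.001 [-0.    -0.039  0.009  0.001 -0.002  0.001]
```

Emit:
{"op": "apply_moves", "data": {
  "moves": [
    [0, -0.002, 0.008, 0, 0, 0, 0],
    [0, -0.004, 0.016, 0, 0, 0, 0],
    [0, -0.004, 0.016, 0, 0, 0, 0],
    [0, -0.004, 0.016, 0, 0, 0, 0]
  ]
}}

```text
time_s: 11.2
tool_pos: [0.5388, 0.1554, 0.1357]
tool_rot: [159.9, -0.1, 92.0]
force: [-0.9, 0.1, 1.3]
grip_width: 0.0141
grasp_force: 30.0
```

Emit:
{"op": "apply_moves", "data": {
  "moves": [
    [0, -0.007, -0.0025, 0, 0, 0, 0],
    [0, -0.014, -0.005, 0, 0, 0, 0],
    [0, -0.02, -0.007, 0, 0, 0, 0],
    [0, -0.02, -0.007, 0, 0, 0, 0],
    [0, -0.02, -0.007, 0, 0, 0, 0]
  ]
}}

```text
time_s: 11.7
tool_pos: [0.5341, 0.1548, 0.135]
tool_rot: [160.0, -0.1, 92.0]
force: [1.1, -0.8, -0.6]
grip_width: 0.0141
grasp_force: 30.0
```

Emit:
{"op": "apply_moves", "data": {
  "moves": [
    [0, -0.005, 0.001, 0, 0, 0, 0],
    [0, -0.01, 0.001, 0, 0, 0, 0],
    [0, -0.01, 0.001, 0, 0, 0, 0],
    [0, -0.01, 0.001, 0, 0, 0, 0]
  ]
}}

```text
time_s: 12.1
tool_pos: [0.5325, 0.1549, 0.1344]
tool_rot: [159.9, -0.1, 92.0]
force: [0.2, 0.5, 0.6]
grip_width: 0.0138
grasp_force: 30.1
```

```bash
python3 look.py 0 0 2
```

```text
[0.53254856 0.15485413 0.13443176] [ 1.59935762e+02 -1.18688577e-01  9.19714152e+01] [0.2458998  0.46920605 0.55308916] 12.1
expected board [ 5.81000e-01  1.56800e-01  1.70000e-03  1.26400e-01 -2.00642e+01
  1.92810e+00]
scene [396. 360.] [395. 360.] 10028 0.74
fit [ 5.82700e-01  1.57100e-01  1.70000e-03  3.77600e-01 -2.00642e+01
  1.92810e+00] 0.042
fit [ 5.81000e-01  1.55500e-01 -1.70000e-03  1.29400e-01 -2.00642e+01
  1.92810e+00] 0.035
top [202. 187.] [181. 190.] 1034 0.69
next row [ 0.     0.002 -0.004  0.001 -0.002  0.001]
```

Emit:
{"op": "apply_moves", "data": {
  "moves": [
    [0, -0.005, 0.001, 0, 0, 0, 0],
    [0, -0.01, 0.001, 0, 0, 0, 0],
    [0, -0.01, 0.001, 0, 0, 0, 0],
    [0, -0.01, 0.001, 0, 0, 0, 0]
  ]
}}

```text
time_s: 12.7
tool_pos: [0.5309, 0.1549, 0.1338]
tool_rot: [159.9, -0.1, 92.0]
force: [-0.9, -0.8, 4.5]
grip_width: 0.0143
grasp_force: 30.2
```

The foot is on the platform. Opening.

Emit:
{"op": "apply_moves", "data": {
  "moves": [
    [0, 0, 0, 0, 0, 0, 0.25],
    [0, 0, 0, 0, 0, 0, 0.3],
    [0, 0, 0, 0, 0, 0, 0.4],
    [0, 0, 0, 0, 0, 0, 0.5],
    [0, 0, 0, 0, 0, 0, 0.5],
    [0, 0, 0, 0, 0, 0, 0.5],
    [0, 0, 0, 0, 0, 0, 0.5],
    [0, 0, 0, 0, 0, 0, 0.5]
  ]
}}

```text
time_s: 13.5
tool_pos: [0.5304, 0.1548, 0.1332]
tool_rot: [160.0, -0.1, 92.0]
force: [0.2, 0.9, -0.5]
grip_width: 0.0434
grasp_force: 0.0
```

```bash
python3 look.py 0 0 3
```

```text
[0.5304338  0.1548088  0.13324947] [ 1.59976528e+02 -1.21571743e-01  9.19723180e+01] [ 0.23024657  0.92077966 -0.45015604] 13.5
expected board [ 5.78800e-01  1.56800e-01  5.00000e-04  1.29400e-01 -2.00234e+01
  1.92800e+00]
scene [395. 360.] [396. 360.] 10214 0.73
fit [ 5.81600e-01  1.56200e-01  5.00000e-04 -2.27700e-01 -2.00234e+01
  1.92800e+00] 0.052
fit [ 5.78800e-01  1.54800e-01 -2.40000e-03 -3.57900e-01 -2.00234e+01
  1.92800e+00] 0.058
top [197. 190.] [181. 191.] 1247 0.59
next row [ 0.     0.014 -0.006  0.    -0.002  0.001]
```

View pics/look3.png

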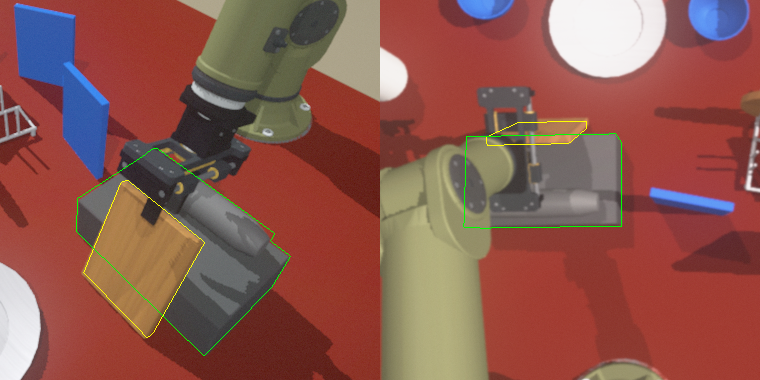

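The board leans on the stone on its own, with the fingers open around it. Retreating along the fingers.

Emit:
{"op": "apply_moves", "data": {
  "moves": [
    [0, 0, -0.05, 0, 0, 0, 0.5],
    [0, 0, -0.1, 0, 0, 0, 0.5],
    [0, 0, -0.2, 0, 0, 0, 0.5],
    [0, 0, -0.3, 0, 0, 0, 0.5],
    [0, 0, -0.4, 0, 0, 0, 0.5],
    [0, 0, -0.5, 0, 0, 0, 0.5],
    [0, 0, -0.6, 0, 0, 0, 0.5],
    [0, 0, -0.75, 0, 0, 0, 0.5],
    [0, 0, -0.9, 0, 0, 0, 0.5],
    [0, 0, -0.9, 0, 0, 0, 0.5],
    [0, 0, -0.9, 0, 0, 0, 0.5]
  ]
}}

```text
time_s: 14.8
tool_pos: [0.4782, 0.1583, 0.3049]
tool_rot: [160.3, -0.1, 92.1]
force: [1.5, 0.2, -0.7]
grip_width: 0.0432
grasp_force: 0.0
```

Run:
```python
from h import *
o=env.get_obs();print(o['tool_pos'],o['time_s'])
v=[];m={}
for n,loc in(("scene",(395,360)),("top",(190,190))):
    im=viewer.read_camera(n); m[n]=near(n,"board",loc); print(n,m[n].sum())
    v.append(im[100:480,200:600,::-1] if n=="scene" else im[60:440,20:420,::-1])
for pit in(-17,-22):
  p,c=fit({"scene":m["scene"]},BOARD,[.581,.1565,.0026,0,pit,1.9],[0,1,4,5],[.004,.004,2,2]); print(np.round(p,4),round(c,3))
cv2.imwrite("pics/end.png",np.hstack(v))
```

```text
[0.47816887 0.15834383 0.30489783] 14.8
scene 10173
top 1975
[ 5.82100e-01  1.56000e-01  2.60000e-03  0.00000e+00 -1.99115e+01
  1.13230e+00] 0.03
[ 5.82100e-01  1.56000e-01  2.60000e-03  0.00000e+00 -1.99939e+01
  1.12370e+00] 0.03
```

View pics/end.png

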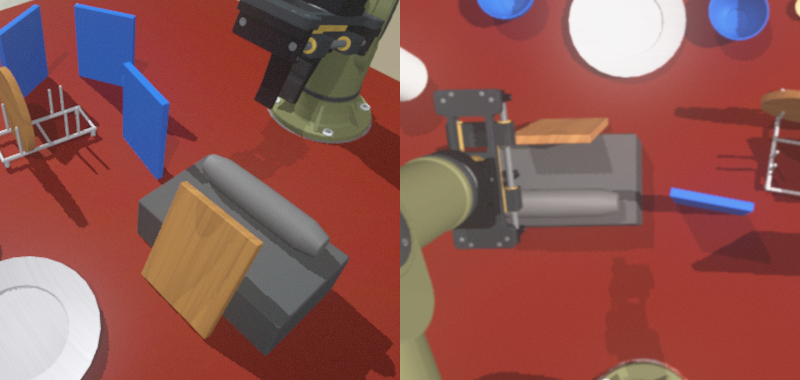

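The board leans at 20°, square and within about 4 mm of the middle of the far side. The round board is still in the rack and the gripper is clear. Handing in.

```bash
python3 -c "
from cell import env
print(env.sign_off())"
```

```text
the job is handed in; nothing more can be done
None
```

The rectangular board now leans at about 20° against the middle of the stone's far long side; it is released, the round board is still in the rack, and the job was handed in at about 15 s (judging result not shown).

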